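Divide the scone tin, then lift the next scone with tongs

TASK

The bottom layer of scones is packed: take the white divider by its handle and lay it in the tin so that it sits flat on the tin's corner posts. Then pick up the tongs, close them on the round scone that is left on the cooling rack without crushing it - the gripper must not touch it - and carry it over the tin. Finish holding it there in the closed tongs, clear above the tin's rim, so that I can check its underside before it starts the second layer; leave the other things where they stand.

Things in the scene. Friction and masses are not known exactly. Their poses are not given: they have to be found in the camera images.
- tin: Square open aluminium cake tin, fixed, 136 mm outside (142 over the rim), 92 mm high, walls 4 mm, inside 128 x 128 mm. Origin: centre of its underside on the worktop; z up, x, y along its walls. In each inner corner an 11 mm square post ends 46 mm above the origin; the divider rests on these four posts, clear of the four 36 mm high scones of the bottom layer.
- divider: Loose white plastic plate, 90 g, 120 x 120 x 4 mm, corners rounded by 14 mm. Origin: centre of its underside; z up; x, y along its edges. In the middle stands an arch handle, 10 mm thick along x, 46 mm long along y, its top 40 mm above the origin. It goes in handle up, in any quarter turn, with 4 mm play a side; seated, its origin is 46 mm above the tin's.
- tongs: Loose serving tongs, 90 g, lying on their side: two upright steel strips 20 mm high, joined by a sprung pivot, make a V that opens in the horizontal plane. Origin: on the pivot axis at the underside; z up; x along the centre line to the tips while they stand open. Squeezed evenly, both arms swing in and the pivot stays on the centre line; let go, they spring open.
- tongs_grip (a point): Centre line of the open tongs between the middles of the two black grip sleeves, 90 mm from the pivot, 10 mm above the underside. Sleeves 78 mm long, 20 mm high; here the tongs measure 50 mm over the outsides when open, 32 mm when the tips are 48 mm apart. Squeezing here takes about 3 N at first, 8 N at 32 mm; beyond that half of the squeeze reaches the tips.
- tongs_arm: The right-hand arm of the tongs (the -y side, seen from pivot to tips); its origin is on the pivot, as that of the tongs.
- tip_left (a point): Point on the inner face of the left tip (+y side), 180 mm from the pivot, mid height (10 mm above the underside). The tips' flat inner faces run from 152 to 202 mm from the pivot, 20 mm high; open, they stand about 85 mm apart here; they are parallel when 48 mm apart.
- tip_right (a point): The same point on the right tip.
- rack: Wire cooling rack, fixed, 130 x 190 x 22 mm (its x and y). Origin: centre of its underside, z up. The scone and the oval roll stand on it, one at each end.
- scone: The round scone on the rack, loose, 45 g: straight sides, 48 mm in diameter, 36 mm high, browned top. Origin: centre of its underside; z up. A squeeze of over 40 N from one side crushes it.
- roll: Oval bread roll on the rack, 92 x 48 x 47 mm, long along its x; stays where it is. Origin: centre of its underside.
- jam_jar: Jam jar, 72 mm in diameter, 102 mm high; stays where it is. Origin: centre of its underside.
- cup: Cream-white espresso cup, 59 x 83 x 55 mm; stays where it is. Origin: centre of its underside.
Not all that is in view belongs to the job. Leave any turquoise look-alike of the scone alone.

How it is judged:
By the outcome, as a careful person would: the job done as asked, in the order asked, and still so for the second after the job is handed in, while the arm keeps its last pose, push and grip.
It also fails if it takes over 58 s, if anything falls off the work surface, if the arm or the gripper's body presses on something with over 40 N, if the wrist force passes 120 N, or if a joint passes its speed limit or range.

ROBOT

A 6-joint arm with a two-finger parallel gripper is mounted at the origin on a cart in front of the work surface, level with it; the furniture and walls round the work are solid. World frame = base frame: x ahead of the robot, y to its left, z up, the work surface at z = 0. Lengths are in m, angles in degrees, forces in N, time in s.
With the tool pointing down it reaches from about 0.25 to 0.725 m from the base axis. Payload 9.7 kg.
Tool frame: the origin (TCP) lies at the very end of the fingers, on their centre line; the grasp point (between the pads) lies grasp_offset behind it (grasp_offset is the distance from the TCP to the grasp point, in m); z points along the fingers, y is the line along which they close (so a half turn about z gives the same grasp; the last joint's range is limited). The gripper opens to 85 mm and grips with 20 to 120 N. Pads are 22 mm wide; open, the fingers measure 114 mm over their backs; the gripper's body (76 mm by 85 mm) begins 54 mm behind the grasp point. The pads swing forward as they close: fully open they stand 13 mm farther back than shut.
Start: joints at [65.89, 4.979, 10.078, 95.1, 0, 90], TCP at [0.225, 0.502, 0.231] pointing down, gripper open.
Joint ranges: [-179.16, 179.16], [-48.56, 103.87], [-65.8, 70.77], [-126.05, 130.52], [-82.76, 87.17], [-180, 180]. Speed limits (degrees/s): [127.2, 127.2, 147.25, 180, 180, 180].

INTERFACE

Orientations are given as [roll, pitch, yaw] about the fixed x, y, z axes, in that order (R = Rz(yaw) Ry(pitch) Rx(roll)).
In Python, from workcell import get_obs, camera, calibration, job_done, recognise, cut_out, mark_of, grasp_offset gives the robot as it stands.
- The arm moves only by the tool servo_tool, never from a script. Its argument "moves" is a list of rows, each a list of 3 entries, a list of its own where there are three numbers: the turn, a rotation vector about the tool's x, y, z in degrees, then the shift along the tool's x, y, z in m, then the opening in per cent of the stroke, from 0 (shut) to 100 (fully open). In form: [[[ax, ay, az], [x, y, z], claw], ...]. A call has 1 to 12 rows; each row shifts and turns the commanded pose from where the row before left it, along the tool's axes as they then stand; what a row does not reach is not made up. A row lasts 1/10 s, in which the tool goes at most 50 mm and 8.59 degrees, less where a joint would pass 70% of its speed; a pose out of reach is approached as far as the arm can. A call is refused whole if a number of a shift passes 0.05 or a number of a turn 8.59, either way. A call with a gripper value outside its range is refused whole. The fingers move at their own pace and stop on an object; "force" is the grip in N (left out, the last holds). Time passes only in rows, so rows that do not move let the fingers close. It gives the time, the measured TCP pose, the force, the opening and the grip force at its end, in the units of the state.
- get_obs(): the state, without advancing time (a new reading comes with each control period).
- camera(name): name is "side" or "top" or "wrist"; returns (picture, depth): 420x560x3 uint8, red, green, blue; 420x560 float32, m along the optical axis (not along the pixel's ray), 0 where there is no reading.
- calibration(name): a dict with "camera_matrix" (3x3 intrinsics, pixels), "R" (3x3) and "t" (3): a world point X has camera coordinates R X + t. Camera axes: x right, y down, z forward; pixel columns grow to the right and rows downward; lengths in m; the calibration is good to about 2 mm. A picture is of the moment at which its call begins: read the wrist's pose just before it. calibration takes no time and is no camera call; for the wrist camera it gives the pose at the moment of the call.
- job_done(): hands the job in; it is judged then, once.
Trained networks look in the newest picture that a camera, given by its name, has taken for a name from the list of things; names that differ only in an ending like _2 or _b are one class to them, and where a whole thing is asked for, a point or a joint stands for the part that bears it (a point fixed in the world has none). Each returns a list of dicts, best first, with "score" (0 to 1); they miss things now and then, are a little off and sometimes report something else, mostly with a low value. They report only what shows in the picture. A call takes as long as a camera call. They do not tell look-alikes from the thing itself.
- recognise(name, camera): "xyz" ([x, y, z] in m, in the coordinates of the camera as it stood for that picture, good to about 4 mm: the middle of the surface that is visible of it).
- cut_out(name, camera): "mask" (420x560 bool, what is visible of it).
- mark_of(name, camera): "xyz" ([x, y, z] in m, in the coordinates of the camera as it stood for that picture, good to about 4 mm: a listed point, or the origin of a listed thing).
The state is a dict: "time": time; "q": joint angles; "qd": joint speeds; "joint_efforts": joint torques, N m; "ee_pos": TCP position; "tcp_rot": TCP orientation; "wrist_force": force on the tool from outside, world axes, zero at the start; "torque": the same for the moment, N m; "opening": finger opening in m; "grasp_force": force on a finger pad.
Only numpy, scipy, OpenCV 4.12 (cv2) and the standard library are available. Lean on these libraries where they do the work, as an engineer would, in place of code of your own. Each camera call takes 0.05 s, during which the arm holds its last target. There are 200 camera calls.

## Working session

There is one attempt and no reset: what is moved stays moved. The work goes in short steps, Python scripts to look and compute and a tool call to move; the robot and the scene stay as the last step left them, time stands still between calls to the robot, and variables do not carry over. Pictures are saved under pics/ and viewed, at most 13 in all, crops included, and the job is handed in when it is done.

Besides the shell and the picture viewer there is one more tool, called after ">>>" in YAML: its name, and indented under it one key for each argument. servo_tool: Moves the arm, as the interface text tells. Its arguments: {"type":"object","properties":{"moves":{"type":"array"},"force":{"type":"number"}},"required":["moves"]}

```bash
ls; mkdir -p pics; cat > h.py <<'E'
import numpy as np, cv2
from workcell import *
def w(cam,p,c=None):
    c=c or calibration(cam); return np.array(c["R"]).T@(np.array(p)-np.array(c["t"]))
def cloud(cam,depth,mask=None):
    c=calibration(cam);K=np.array(c["camera_matrix"])
    m=depth>0
    if mask is not None: m&=mask
    v,u=np.nonzero(m);z=depth[m]
    P=np.stack([(u-K[0,2])/K[0,0]*z,(v-K[1,2])/K[1,1]*z,z],1)
    return (P-np.array(c["t"]))@np.array(c["R"])
E
python3 - <<'E'
from h import *
o=get_obs();print(o["time"],o["ee_pos"],o["tcp_rot"],o["opening"],grasp_offset)
for cam in ["side","top"]:
    p,d=camera(cam);cv2.imwrite(f"pics/{cam}0.png",p[:,:,::-1])
    for n in ["tin","divider","tongs","tongs_grip","tip_left","tip_right","rack","scone","roll"]:
        print(cam,n,[(np.round(w(cam,r["xyz"]),3).tolist(),round(r["score"],2)) for r in mark_of(n,cam)[:3]])
E
```

```text
pics
0.0 [0.22459355 0.50178751 0.23056289] [-1.79920928e+02 -3.68816038e-04  1.55886195e+02] 0.08529270996135124 0.0187
side tin [([0.484, 0.015, -0.001], 0.96)]
side divider [([0.482, -0.456, 0.006], 0.89)]
side tongs [([0.414, -0.13, 0.002], 0.92)]
side tongs_grip [([0.422, -0.226, 0.013], 0.86)]
side tip_left [([0.468, -0.302, 0.013], 0.75)]
side tip_right [([0.386, -0.311, 0.01], 0.6)]
side rack [([0.603, -0.203, 0.006], 0.94)]
side scone [([0.624, -0.161, 0.024], 0.7), ([0.437, -0.591, 0.005], 0.55)]
side roll [([0.59, -0.257, 0.024], 0.96)]
top tin [([0.478, 0.016, 0.001], 0.93)]
top divider [([0.485, -0.458, -0.001], 0.68)]
top tongs [([0.417, -0.134, -0.003], 0.6), ([0.587, -0.26, 0.022], 0.42)]
top tongs_grip [([0.425, -0.223, 0.008], 0.47), ([0.419, -0.135, -0.004], 0.19)]
top tip_left [([0.471, -0.307, 0.011], 0.58), ([0.643, -0.419, -0.002], 0.54)]
top tip_right [([0.385, -0.311, 0.009], 0.52)]
top rack [([0.604, -0.207, -0.004], 0.57)]
top scone [([0.438, -0.591, 0.002], 0.5), ([0.618, -0.159, 0.018], 0.44)]
top roll [([0.592, -0.258, 0.02], 0.93)]
```

View pics/side0.png

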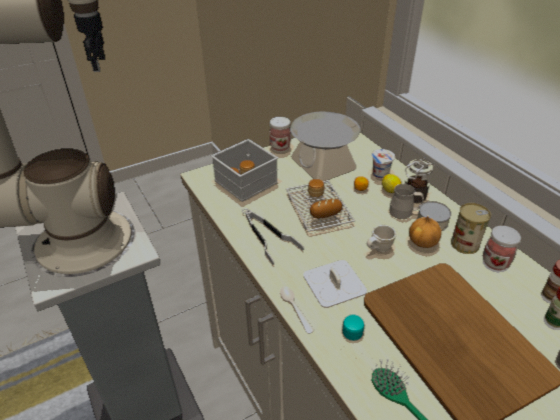

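View pics/top0.png

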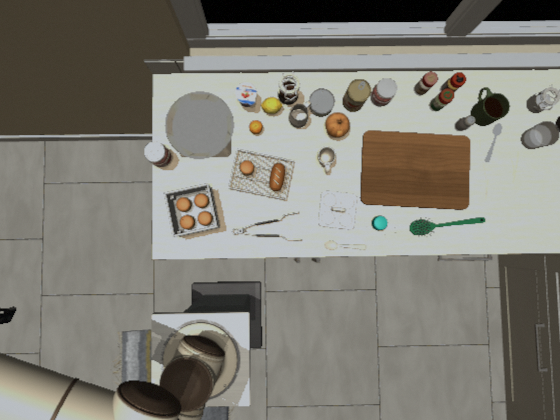

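```bash
python3 - <<'E'
from h import *
# masks: divider, tin, scone, tongs: geometric fits
D={}
for cam in ["top","side"]:
    p,d=camera(cam)
    for n in ["divider","tin","scone","tongs","roll","jam_jar","cup"]:
        for r in cut_out(n,cam)[:2]:
            m=r["mask"]; P=cloud(cam,d,m)
            if len(P)<20: continue
            q=np.percentile(P,[3,50,97],axis=0)
            print(cam,n,round(r["score"],2),len(P),np.round(q,3).tolist())
            if n in("divider","tin"):
                lo=P[(P[:,2]<0.02)] if n=="divider" else P[P[:,2]>0.08]
                hi=P[P[:,2]>(0.03)] if n=="divider" else lo
                for nm,S in(("lo",lo),("hi",hi)):
                    if len(S)>10: print("   ",nm,len(S),cv2.minAreaRect(S[:,:2].astype(np.float32)*1000), np.median(S[:,2]))
E
```

```text
top divider 0.85 1258 [[0.427, -0.51, -0.002], [0.481, -0.454, 0.004], [0.538, -0.398, 0.028]]
    lo 1216 ((483.3939208984375, -455.1357421875), (119.8409194946289, 120.02007293701172), 83.21940612792969) 0.0039111140662444095
    hi 35 ((482.1900634765625, -455.6990051269531), (37.05698776245117, 9.183303833007812), 75.40090942382812) 0.03769439790041817
top tin 0.74 1551 [[0.413, -0.058, -0.001], [0.488, 0.026, 0.026], [0.557, 0.09, 0.095]]
    lo 386 ((484.2135009765625, 17.13678741455078), (141.1176300048828, 141.41004943847656), 11.607215881347656) 0.09128264439480913
    hi 386 ((484.2135009765625, 17.13678741455078), (141.1176300048828, 141.41004943847656), 11.607215881347656) 0.09128264439480913
top scone 0.75 179 [[0.416, -0.608, 0.012], [0.437, -0.585, 0.032], [0.457, -0.567, 0.04]]
top scone 0.65 156 [[0.601, -0.177, 0.045], [0.618, -0.157, 0.056], [0.639, -0.138, 0.062]]
top tongs 0.56 20 [[0.413, -0.141, 0.004], [0.419, -0.134, 0.018], [0.422, -0.127, 0.022]]
top roll 0.54 356 [[0.548, -0.277, 0.048], [0.588, -0.255, 0.062], [0.628, -0.233, 0.07]]
top jam_jar 0.67 42 [[
[... 995 characters left out ...]
797, 145.14817810058594), 11.326942443847656) 0.08990338510710567
side scone 0.97 494 [[0.413, -0.615, 0.003], [0.428, -0.6, 0.035], [0.452, -0.577, 0.04]]
side scone 0.82 253 [[0.598, -0.184, 0.03], [0.614, -0.17, 0.055], [0.638, -0.145, 0.062]]
side tongs 0.92 669 [[0.384, -0.325, 0.001], [0.432, -0.232, 0.015], [0.473, -0.137, 0.025]]
side roll 0.56 543 [[0.546, -0.282, 0.004], [0.58, -0.268, 0.06], [0.625, -0.229, 0.073]]
side jam_jar 0.75 654 [[0.632, 0.089, 0.013], [0.654, 0.103, 0.072], [0.689, 0.144, 0.107]]
side cup 0.94 550 [[0.61, -0.447, 0.013], [0.652, -0.423, 0.042], [0.682, -0.393, 0.058]]
side cup 0.63 2739 [[0.407, -0.063, 0.005], [0.48, -0.002, 0.059], [0.558, 0.09, 0.096]]
```

The side view shows the tin at (245,170), rack with scone (316,187) and roll (325,208), tongs (265,235), divider (335,283) and the turquoise look-alike (353,327). The top view agrees: four scones are in the tin (192,210), and the loose scone is at (247,168). Positions from both views match within about 3 mm. Starting with the turn.

>>> servo_tool:
  moves:
    - [[0, 0, 8.4], [0, 0, 0], 100]
    - [[0, 0, 8.4], [0, 0, 0], 100]
    - [[0, 0, 8.4], [0, 0, 0], 100]
    - [[0, 0, 8.4], [0, 0, 0], 100]
    - [[0, 0, 8.4], [0, 0, 0], 100]
    - [[0, 0, 8.4], [0, 0, 0], 100]
    - [[0, 0, 8.4], [0, 0, 0], 100]
    - [[0, 0, 8.4], [0, 0, 0], 100]
    - [[0, 0, 8.4], [0, 0, 0], 100]
    - [[0, 0, 8.4], [0, 0, 0], 100]
    - [[0, 0, 8.4], [0, 0, 0], 100]
    - [[0, 0, 8.4], [0, 0, 0], 100]

```text
time: 3.0
ee_pos: [0.267, 0.4784, 0.2312]
tcp_rot: [-177.8, 0.1, 59.8]
wrist_force: [1.5, -0.1, -0.2]
opening: 0.0854
grasp_force: 0.0
```

```bash
cat >> h.py <<'E'
def plan(xyz,yaw):
    from scipy.spatial.transform import Rotation as Ro
    o=get_obs();R=Ro.from_euler("xyz",o["tcp_rot"],degrees=True);T=Ro.from_euler("xyz",[180,0,yaw],degrees=True)
    turn=(R.inv()*T).as_rotvec(degrees=True)
    d=np.array(xyz)-o["ee_pos"]
    print("t",round(o["time"],2),"pos",np.round(o["ee_pos"],4),"rot",np.round(o["tcp_rot"],1),"q",np.round(o["q"],1),"open",round(o["opening"],4),"gf",round(o["grasp_force"],1),"F",np.round(o["wrist_force"],1))
    print("turn",np.round(turn,2),"shift if turned first",np.round(T.inv().apply(d),4),"shift in present axes",np.round(R.inv().apply(d),4),"dist",round(np.linalg.norm(d),3))
E
python3 - <<'E'
from h import *
plan([.484,.016,.30],-78.6)
plan([.40,.016,.32],-78.6)
c=calibration("wrist");print(w("wrist",[0,0,0],c)-get_obs()["ee_pos"],np.array(c["R"])[2],c["camera_matrix"])
E
```

```text
t 3.0 pos [0.267  0.4784 0.2312] rot [-1.778e+02  1.000e-01  5.980e+01] q [ 59.7   4.8   9.8  95.2   2.2 179.8] open 0.0854 gf 0.0 F [ 1.5 -0.1 -0.2]
turn [ -0.89   2.75 138.42] shift if turned first [ 0.4962 -0.1213 -0.0688] shift in present axes [-0.291   0.4169 -0.0846] dist 0.515
t 3.0 pos [0.267  0.4784 0.2312] rot [-1.778e+02  1.000e-01  5.980e+01] q [ 59.7   4.8   9.8  95.2   2.2 179.8] open 0.0854 gf 0.0 F [ 1.5 -0.1 -0.2]
turn [ -0.89   2.75 138.42] shift if turned first [ 0.4796 -0.0389 -0.0888] shift in present axes [-0.3332  0.3435 -0.1017] dist 0.489
[0.04567988 0.06672175 0.14294053] [-0.18972304 -0.25452217 -0.94827403] [[369.36953214   0.         276.45398706]
 [  0.         369.36953214 210.523026  ]
 [  0.           0.           1.        ]]
```

```bash
python3 - <<'E'
from h import *
plan([.484,.016,.28],101.4)
E
```

```text
t 3.0 pos [0.267  0.4784 0.2312] rot [-1.778e+02  1.000e-01  5.980e+01] q [ 59.7   4.8   9.8  95.2   2.2 179.8] open 0.0854 gf 0.0 F [ 1.5 -0.1 -0.2]
turn [ -2.18  -0.7  -41.55] shift if turned first [-0.4962  0.1213 -0.0488] shift in present axes [-0.2909  0.4177 -0.0646] dist 0.513
```

>>> servo_tool:
  moves:
    - [[-0.36, -0.12, -6.93], [0, 0, 0], 100]
    - [[-0.36, -0.12, -6.93], [0, 0, 0], 100]
    - [[-0.36, -0.12, -6.93], [0, 0, 0], 100]
    - [[-0.36, -0.12, -6.93], [0, 0, 0], 100]
    - [[-0.36, -0.12, -6.93], [0, 0, 0], 100]
    - [[-0.36, -0.12, -6.93], [0, 0, 0], 100]
    - [[0, 0, 0], [-0.038, 0.0095, -0.004], 100]
    - [[0, 0, 0], [-0.038, 0.0095, -0.004], 100]
    - [[0, 0, 0], [-0.038, 0.0095, -0.004], 100]
    - [[0, 0, 0], [-0.038, 0.0095, -0.004], 100]
    - [[0, 0, 0], [-0.038, 0.0095, -0.004], 100]
    - [[0, 0, 0], [-0.038, 0.0095, -0.004], 100]

```text
time: 4.2
ee_pos: [0.3689, 0.2631, 0.2559]
tcp_rot: [180.0, 0.1, 101.2]
wrist_force: [1.0, 0.2, 0.1]
opening: 0.0857
grasp_force: 0.0
```

>>> servo_tool:
  moves:
    - [[0, 0, 0], [-0.038, 0.0095, -0.004], 100]
    - [[0, 0, 0], [-0.038, 0.0095, -0.004], 100]
    - [[0, 0, 0], [-0.038, 0.0095, -0.004], 100]
    - [[0, 0, 0], [-0.038, 0.0095, -0.004], 100]
    - [[0, 0, 0], [-0.038, 0.0095, -0.004], 100]
    - [[0, 0, 0], [-0.038, 0.0095, -0.004], 100]
    - [[0, 0, 0], [-0.038, 0.0095, -0.004], 100]
    - [[0, 0, 0], [0, 0, 0], 100]
    - [[0, 0, 0], [0, 0, 0], 100]

```text
time: 5.1
ee_pos: [0.4853, 0.0159, 0.2837]
tcp_rot: [-180.0, 0.0, 101.0]
wrist_force: [0.6, 1.0, -0.2]
opening: 0.0857
grasp_force: 0.0
```

```bash
python3 - <<'E'
from h import *
plan([.483,-.456,.20],83.1)
p,d=camera("wrist");cv2.imwrite("pics/w1.png",p[:,:,::-1])
for r in cut_out("tin","wrist")[:1]:
    P=cloud("wrist",d,r["mask"]);lo=P[(P[:,2]>.085)&(P[:,2]<.1)]
    print(r["score"],len(lo),cv2.minAreaRect(lo[:,:2].astype(np.float32)*1000),np.median(lo[:,2]))
print([np.round(w("wrist",r["xyz"]),4) for r in mark_of("tin","wrist")])
E
```

```text
t 5.1 pos [0.4853 0.0159 0.2837] rot [-180.    0.  101.] q [  1.9  -2.3   8.5 100.9  -0.   80.9] open 0.0857 gf 0.0 F [ 0.6  1.  -0.2]
turn [ 0.    0.05 17.92] shift if turned first [-0.4687  0.0544  0.0837] shift in present axes [-0.4627 -0.0924  0.0841] dist 0.479
0.72 4710 ((481.77862548828125, 14.861854553222656), (141.052490234375, 141.3580780029297), 11.709701538085938) 0.09323048689925445
[array([0.4857, 0.0161, 0.001 ]), array([ 0.4718, -0.3076,  0.0081])]
```

>>> servo_tool:
  moves:
    - [[0, 0, 8.5], [0, 0, 0], 100]
    - [[0, 0, 8.5], [0, 0, 0], 100]
    - [[0, 0, 0.9], [-0.04, 0.0045, 0], 100]
    - [[0, 0, 0], [-0.04, 0.0045, 0], 100]
    - [[0, 0, 0], [-0.04, 0.0045, 0], 100]
    - [[0, 0, 0], [-0.04, 0.0045, 0], 100]
    - [[0, 0, 0], [-0.04, 0.0045, 0.01], 100]
    - [[0, 0, 0], [-0.04, 0.0045, 0.01], 100]
    - [[0, 0, 0], [-0.04, 0.0045, 0.01], 100]
    - [[0, 0, 0], [-0.04, 0.0045, 0.01], 100]
    - [[0, 0, 0], [-0.04, 0.0045, 0.01], 100]
    - [[0, 0, 0], [-0.04, 0.0045, 0.01], 100]

```text
time: 6.45
ee_pos: [0.4839, -0.3864, 0.2241]
tcp_rot: [179.9, 0.1, 83.4]
wrist_force: [-0.1, -0.2, -0.0]
opening: 0.0853
grasp_force: 0.0
```

>>> servo_tool:
  moves:
    - [[0, 0, 0], [-0.035, 0.005, 0.01], 60]
    - [[0, 0, 0], [-0.035, 0.005, 0.01], 60]
    - [[0, 0, 0], [0, 0, 0], 60]
    - [[0, 0, 0], [0, 0, 0], 60]

```text
time: 6.85
ee_pos: [0.4855, -0.456, 0.2036]
tcp_rot: [-180.0, -0.0, 83.3]
wrist_force: [-0.4, 0.5, 0.1]
opening: 0.0515
grasp_force: 0.0
```

```bash
python3 - <<'E'
from h import *
plan([.483,-.456,.012],83.1)
p,d=camera("wrist");cv2.imwrite("pics/w2.png",p[:,:,::-1])
r=cut_out("divider","wrist")[0]
P=cloud("wrist",d,r["mask"]);print(r["score"],len(P))
for S in(P[abs(P[:,2]-.006)<.008],P[P[:,2]>.033]):
    print(len(S),cv2.minAreaRect(S[:,:2].astype(np.float32)*1000),np.median(S[:,2]),S[:,2].max())
E
```

```text
t 6.85 pos [ 0.4855 -0.456   0.2036] rot [-180.    -0.    83.3] q [-43.2  21.3  26.4  95.1  -0.   53.5] open 0.0515 gf 0.0 F [-0.4  0.5  0.1]
turn [-0.02 -0.01  0.17] shift if turned first [-0.0003 -0.0025  0.1916] shift in present axes [-0.0003 -0.0024  0.1916] dist 0.192
0.8 15323
14773 ((481.0221252441406, -458.71112060546875), (121.59982299804688, 120.8907699584961), 82.64032745361328) 0.007286490585457065 0.013706116341596212
478 ((481.5101013183594, -457.56231689453125), (41.51300811767578, 8.883574485778809), 83.29907989501953) 0.03999986482429506 0.04399019195465786
```

View pics/w2.png

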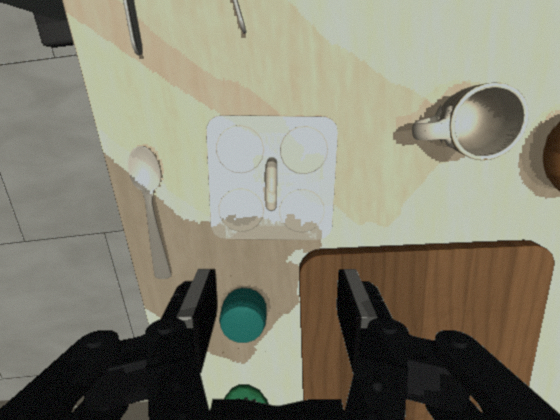

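The wrist view shows the divider at (272,180) with its handle running along the tool's x, and the fingers at (210,300) and (350,300) ready to close across it. Going down.

>>> servo_tool:
  moves:
    - [[0, 0, 0.3], [-0.0015, -0.0035, 0.02], 60]
    - [[0, 0, 0], [0, 0, 0.035], 60]
    - [[0, 0, 0], [0, 0, 0.035], 60]
    - [[0, 0, 0], [0, 0, 0.035], 60]
    - [[0, 0, 0], [0, 0, 0.025], 60]
    - [[0, 0, 0], [0, 0, 0.02], 60]
    - [[0, 0, 0], [0, 0, 0.015], 60]
    - [[0, 0, 0], [0, 0, 0.004], 60]
    - [[0, 0, 0], [0, 0, 0], 60]
    - [[0, 0, 0], [0, 0, 0], 60]

```text
time: 7.95
ee_pos: [0.4823, -0.4583, 0.0169]
tcp_rot: [179.9, 0.1, 83.0]
wrist_force: [0.0, 0.1, 0.3]
opening: 0.0512
grasp_force: 0.0
```

>>> servo_tool:
  force: 40
  moves:
    - [[0, 0, 0], [0, 0, 0], 0]
    - [[0, 0, 0], [0, 0, 0], 0]
    - [[0, 0, 0], [0, 0, 0], 0]
    - [[0, 0, 0], [0, 0, 0], 0]
    - [[0, 0, 0], [0, 0, 0], 0]
    - [[0, 0, 0], [0, 0, 0], 0]
    - [[0, 0, 0], [0, 0, 0], 0]

```text
time: 8.65
ee_pos: [0.4819, -0.4583, 0.0158]
tcp_rot: [179.9, 0.1, 82.9]
wrist_force: [2.0, -0.7, 4.3]
opening: 0.0089
grasp_force: 39.0
```

>>> servo_tool:
  moves:
    - [[0, 0, 0], [0, 0, -0.02], 0]
    - [[0, 0, 0], [0, 0, -0.04], 0]
    - [[0, 0, 0], [0, 0, -0.045], 0]
    - [[0, 0, 0], [0, 0, -0.045], 0]
    - [[0, 0, 0], [0, 0, -0.02], 0]
    - [[0, 0, 0], [0, 0, 0], 0]
    - [[0, 0, 0], [0, 0, 0], 0]

```text
time: 9.35
ee_pos: [0.4814, -0.4578, 0.1843]
tcp_rot: [-180.0, 0.0, 82.9]
wrist_force: [0.2, -0.3, -1.5]
opening: 0.0087
grasp_force: 39.1
```

```bash
cat > dv.py <<'E'
from h import *
o=get_obs()
p,d=camera("wrist");cv2.imwrite("pics/w3.png",p[:,:,::-1])
r=cut_out("divider","wrist")[0]
P=cloud("wrist",d,r["mask"]);P=P[P[:,2]<np.median(P[:,2])+.012];P=P[P[:,2]>np.median(P[:,2])-.012]
b=cv2.minAreaRect(P[:,:2].astype(np.float32)*1000);print(r["score"],len(P),b,np.median(P[:,2]))
A=np.c_[P[:,:2],np.ones(len(P))];print("slope",np.linalg.lstsq(A,P[:,2],rcond=None)[0])
print("div - tcp",np.array(b[0])/1000-o["ee_pos"][:2])
E
python3 - <<'E'
import dv
from h import *
plan([.483,.015,.20],101.6)
E
```

```text
0.75 43335 ((481.06597900390625, -457.5726318359375), (120.52609252929688, 120.1795883178711), 82.9634017944336) 0.17287562316847793
slope [-0.01323377  0.0032961   0.18072074]
div - tcp [-0.00030753  0.00026297]
t 9.45 pos [ 0.481  -0.4574  0.183 ] rot [-1.799e+02 -1.000e-01  8.290e+01] q [-43.6  20.6  23.2  92.7  -0.   53.5] open 0.0091 gf 39.1 F [ 0.5  1.2 -1.4]
turn [ -0.11  -0.08 -18.66] shift if turned first [ 0.4624  0.097  -0.017 ] shift in present axes [ 0.4691 -0.0561 -0.0164] dist 0.473
```

>>> servo_tool:
  moves:
    - [[0, 0, -6.2], [0, 0, 0], 0]
    - [[0, 0, -6.2], [0, 0, 0], 0]
    - [[0, 0, -6.3], [0, 0, 0], 0]
    - [[0, 0, 0], [0.03, 0.0063, -0.005], 0]
    - [[0, 0, 0], [0.04, 0.0084, -0.005], 0]
    - [[0, 0, 0], [0.04, 0.0084, -0.005], 0]
    - [[0, 0, 0], [0.04, 0.0084, -0.002], 0]
    - [[0, 0, 0], [0.04, 0.0084, 0], 0]
    - [[0, 0, 0], [0.04, 0.0084, 0], 0]
    - [[0, 0, 0], [0.04, 0.0084, 0], 0]
    - [[0, 0, 0], [0.04, 0.0084, 0], 0]
    - [[0, 0, 0], [0.04, 0.0084, 0], 0]

```text
time: 10.65
ee_pos: [0.4819, -0.0986, 0.2003]
tcp_rot: [-179.9, 0.0, 101.6]
wrist_force: [1.2, -0.5, -1.0]
opening: 0.0089
grasp_force: 39.1
```

>>> servo_tool:
  moves:
    - [[0, 0, 0], [0.04, 0.0084, 0], 0]
    - [[0, 0, 0], [0.04, 0.0084, 0], 0]
    - [[0, 0, 0], [0.03, 0.0063, 0], 0]
    - [[0, 0, 0], [0, 0, 0.02], 0]
    - [[0, 0, 0], [0, 0, 0.02], 0]
    - [[0, 0, 0], [0, 0, 0], 0]
    - [[0, 0, 0], [0, 0, 0], 0]

```text
time: 11.35
ee_pos: [0.4827, 0.012, 0.1611]
tcp_rot: [-179.9, 0.0, 101.6]
wrist_force: [-0.6, -1.1, -1.0]
opening: 0.0086
grasp_force: 39.1
```

```bash
python3 - <<'E'
import dv
from h import *
plan([.483,.015,.061],101.6)
r=cut_out("tin","wrist")
p,d=camera("wrist")
P=cloud("wrist",d,r[0]["mask"]);lo=P[(P[:,2]>.085)&(P[:,2]<.1)]
print(r[0]["score"],len(lo),cv2.minAreaRect(lo[:,:2].astype(np.float32)*1000),np.median(lo[:,2]))
E
```

```text
0.97 43225 ((483.51617431640625, 11.421348571777344), (119.97581481933594, 121.1113052368164), 11.331512451171875) 0.1523683077155445
slope [-0.0118509  -0.00352259  0.15817382]
div - tcp [ 0.00085235 -0.00059548]
t 11.45 pos [0.4835 0.0119 0.1624] rot [1.800e+02 1.000e-01 1.016e+02] q [ 1.4 -5.  -7.5 87.4 -0.1 79.8] open 0.0088 gf 39.1 F [-0.6 -0.5  0. ]
turn [0.04 0.07 0.02] shift if turned first [0.0032 0.0002 0.1014] shift in present axes [3.300e-03 1.000e-04 1.014e-01] dist 0.101
0.71 3679 ((470.7191162109375, 72.46002197265625), (139.67425537109375, 21.438037872314453), 11.405694961547852) 0.09334928664054266
```

View pics/w3.png

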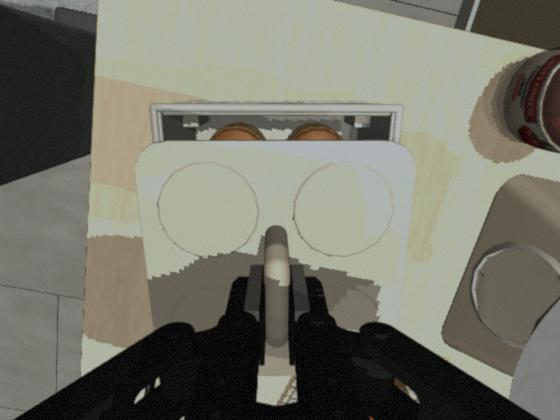

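The divider at (277,230) is over the tin, with its far rim at y≈105 px, centred to about 1 mm in column. It needs about 3 mm further along the tool's x.

>>> servo_tool:
  moves:
    - [[0, 0, 0], [0.003, -0.0005, 0.01], 0]
    - [[0, 0, 0], [0, 0, 0.02], 0]
    - [[0, 0, 0], [0, 0, 0.02], 0]
    - [[0, 0, 0], [0, 0, 0.015], 0]
    - [[0, 0, 0], [0, 0, 0.012], 0]
    - [[0, 0, 0], [0, 0, 0.01], 0]
    - [[0, 0, 0], [0, 0, 0.005], 0]
    - [[0, 0, 0], [0, 0, 0.003], 0]
    - [[0, 0, 0], [0, 0, 0], 0]
    - [[0, 0, 0], [0, 0, 0], 0]

```text
time: 12.55
ee_pos: [0.4826, 0.0148, 0.0674]
tcp_rot: [179.9, 0.1, 101.6]
wrist_force: [0.2, 0.2, -0.1]
opening: 0.0083
grasp_force: 39.1
```

>>> servo_tool:
  moves:
    - [[0, 0, 0], [0, 0, 0.003], 0]
    - [[0, 0, 0], [0, 0, 0.002], 0]
    - [[0, 0, 0], [0, 0, 0.001], 0]
    - [[0, 0, 0], [0, 0, 0], 0]
    - [[0, 0, 0], [0, 0, 0], 0]

```text
time: 13.05
ee_pos: [0.4823, 0.0148, 0.061]
tcp_rot: [180.0, 0.1, 101.6]
wrist_force: [-2.0, -1.2, 1.7]
opening: 0.0084
grasp_force: 39.4
```

>>> servo_tool:
  moves:
    - [[0, 0, 0], [0, 0, 0], 35]
    - [[0, 0, 0], [0, 0, 0], 35]
    - [[0, 0, 0], [0, 0, 0], 35]
    - [[0, 0, 0], [0, 0, 0], 35]
    - [[0, 0, 0], [0, 0, -0.02], 35]
    - [[0, 0, 0], [0, 0, -0.04], 35]
    - [[0, 0, 0], [0, 0, -0.05], 35]
    - [[0, 0, 0], [-0.02, 0, -0.045], 60]
    - [[0, 0, 0], [-0.02, 0, -0.02], 80]
    - [[0, 0, 0], [0, 0, 0], 80]
    - [[0, 0, 0], [0, 0, 0], 80]

```text
time: 14.15
ee_pos: [0.4904, -0.0243, 0.2355]
tcp_rot: [180.0, 0.0, 101.6]
wrist_force: [-1.2, 0.9, -0.8]
opening: 0.0683
grasp_force: 0.0
```

```bash
python3 - <<'E'
import dv
from h import *
plan([.4225,-.224,.20],94)
p,d=camera("wrist")
for n in["tongs","tongs_grip","tip_left","tip_right"]: print(n,[(np.round(w("wrist",r["xyz"]),4),r["score"]) for r in mark_of(n,"wrist")[:2]])
E
```

```text
0.7 1900 ((586.754150390625, -245.89175415039062), (90.13232421875, 31.406492233276367), 0.06582707911729813) 0.057108022844972905
slope [-0.03347829 -0.48338363 -0.04082647]
div - tcp [ 0.09638326 -0.22161737]
t 14.25 pos [ 0.4898 -0.0237  0.2345] rot [-179.9    0.   101.7] q [-2.7 -3.   2.3 95.4 -0.  75.6] open 0.0682 gf 0.0 F [-0.4  0.1 -0.3]
turn [-0.1   0.03  7.65] shift if turned first [-0.1951 -0.0811  0.0345] shift in present axes [-0.1825 -0.1063  0.0347] dist 0.214
tongs [(array([ 4.141e-01, -1.359e-01,  2.000e-04]), 0.58)]
tongs_grip []
tip_left [(array([ 0.47  , -0.309 ,  0.0099]), 0.78)]
tip_right []
```

View pics/w3.png

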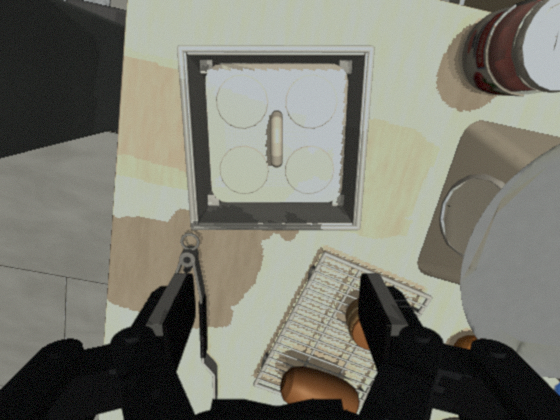

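The divider lies inside the tin, its plate spanning (208–347, 65–203) px with even gaps to the walls. Next I'll check it's flat by depth, then map the tongs.

```bash
python3 - <<'E'
from h import *
p,d=camera("wrist")
m=np.zeros(d.shape,bool);m[75:195,215:340]=1
P=cloud("wrist",d,m);P=P[abs(P[:,2]-.05)<.012]
A=np.c_[P[:,:2]-P[:,:2].mean(0),np.ones(len(P))];print(len(P),np.linalg.lstsq(A,P[:,2],rcond=None)[0],P[:,:2].mean(0))
# obstacles heights from top depth
p,d=camera("top");P=cloud("top",d)
for x0 in np.arange(.40,.76,.04):
    print(round(x0,2),[int(1000*np.percentile(P[(P[:,0]>x0)&(P[:,0]<x0+.04)&(P[:,1]>y)&(P[:,1]<y+.04)][:,2],98)) for y in np.arange(-.32,.16,.04)])
E
```

```text
14272 [9.40922003e-04 9.76434324e-05 5.12240311e-02] [0.48255164 0.0164328 ]Traceback (most recent call last):
  File "<stdin>", line 9, in <module>
    return _quantile_unchecked(
        a, q, axis, out, overwrite_input, method, keepdims, weights)
    return _ureduce(a,
                    func=_quantile_ureduce_func,
    ...<5 lines>...
                    overwrite_input=overwrite_input,
                    method=method)
    r = func(a, **kwargs)
    result = _quantile(arr,
                       quantiles=q,
    ...<2 lines>...
                       out=out,
                       weights=wgt)
    slices_having_nans = np.isnan(arr[-1, ...])
                                  ~~~^^^^^^^^^
IndexError: index -1 is out of bounds for axis 0 with size 0
```

>>> servo_tool:
  moves:
    - [[0, 0, 7.6], [0, 0, 0], 80]
    - [[0, 0, 0], [-0.036, -0.02, -0.003], 80]
    - [[0, 0, 0], [-0.036, -0.02, -0.003], 80]
    - [[0, 0, 0], [-0.036, -0.02, -0.003], 80]
    - [[0, 0, 0], [-0.036, -0.02, -0.003], 80]
    - [[0, 0, 0], [0, 0, 0], 80]
    - [[0, 0, 0], [0, 0, 0], 80]

```text
time: 15.3
ee_pos: [0.4203, -0.1741, 0.2481]
tcp_rot: [179.9, 0.1, 93.9]
wrist_force: [-0.2, 0.5, 0.1]
opening: 0.0683
grasp_force: 0.0
```

```bash
cat > tg.py <<'E'
from h import *
plan([.4225,-.224,.10],94)
p,d=camera("wrist");cv2.imwrite("pics/w4.png",p[:,:,::-1])
for n in["tongs","tongs_grip","tip_left","tip_right","scone"]: print(n,[(np.round(w("wrist",r["xyz"]),4),r["score"]) for r in mark_of(n,"wrist")[:2]])
P=cloud("wrist",d)
P=P[(P[:,2]>.012)&(P[:,2]<.03)&(P[:,0]>.36)&(P[:,0]<.50)&(P[:,1]>-.35)&(P[:,1]<-.1)]
print("top z",np.median(P[:,2]))
for y in np.arange(-.33,-.11,.015):
    x=P[abs(P[:,1]-y)<.002][:,0]
    if len(x)>3:
        x=np.sort(x);g=np.argmax(np.diff(x));print(round(y,3),np.round([x[0],x[g],x[g+1],x[-1]],4),"mid",round((x[0]+x[-1])/2,4))
E
python3 tg.py
```

```text
t 15.3 pos [ 0.4203 -0.1741  0.2481] rot [1.799e+02 1.000e-01 9.390e+01] q [-22.5  -7.6  -0.4  97.1  -0.   63.6] open 0.0683 gf 0.0 F [-0.2  0.5  0.1]
turn [ 0.05  0.06 -0.09] shift if turned first [-0.05   -0.0013  0.1481] shift in present axes [-0.0498 -0.0014  0.1482] dist 0.156
tongs [(array([ 0.4145, -0.1373, -0.0012]), 0.76)]
tongs_grip []
tip_left [(array([ 0.4714, -0.3068,  0.0103]), 0.87)]
tip_right [(array([ 0.3867, -0.3133,  0.0111]), 0.68)]
scone [(array([ 0.6225, -0.1566,  0.0261]), 0.89), (array([ 0.4717, -0.3053,  0.0048]), 0.38)]
top z 0.019988916565898372
-0.33 [0.3837 0.3837 0.3848 0.386 ] mid 0.3848
-0.315 [0.3844 0.3866 0.472  0.4741] mid 0.4292
-0.3 [0.3849 0.387  0.4691 0.4712] mid 0.4281
-0.285 [0.3848 0.3887 0.4662 0.4685] mid 0.4267
-0.27 [0.3944 0.3994 0.4545 0.4617] mid 0.4281
-0.255 [0.3974 0.4019 0.4478 0.4524] mid 0.4249
-0.24 [0.3965 0.4029 0.4442 0.4511] mid 0.4238
-0.225 [0.3968 0.4033 0.4419 0.4474] mid 0.4221
-0.21 [0.3983 0.4037 0.4395 0.4451] mid 0.4217
-0.195 [0.3987 0.404  0.4372 0.4427] mid 0.4207
-0.18 [0.4001 0.4031 0.436  0.4397] mid 0.4199
-0.165 [0.4032 0.4054 0.4317 0.435 ] mid 0.4191
-0.15 [0.4055 0.4204 0.4264 0.4297] mid 0.4176
-0.135 [0.4074 0.4075 0.4084 0.4245] mid 0.4159
-0.12 [0.4053 0.4084 0.4204 0.4234] mid 0.4144
```

View pics/w4.png

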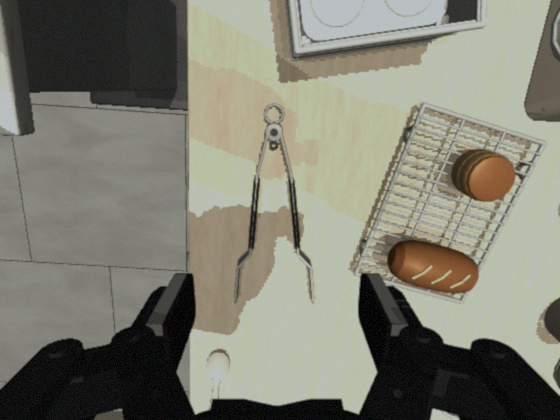

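The tongs run from pivot (273,130) to tips (237,300) and (313,300). The scone is at (485,175) and the roll at (433,266). The tongs' centre line points at −86°, with the grip point at (0.422, −0.2265). Descending.

>>> servo_tool:
  moves:
    - [[0, 0, 0], [-0.026, -0.001, 0.03], 80]
    - [[0, 0, 0], [-0.026, -0.001, 0.04], 80]
    - [[0, 0, 0], [0, 0, 0.04], 80]
    - [[0, 0, 0], [0, 0, 0.04], 80]
    - [[0, 0, 0], [0, 0, 0.04], 80]
    - [[0, 0, 0], [0, 0, 0.025], 80]
    - [[0, 0, 0], [0, 0, 0.015], 80]
    - [[0, 0, 0], [0, 0, 0.011], 80]
    - [[0, 0, 0], [0, 0, 0], 80]
    - [[0, 0, 0], [0, 0, 0], 80]

```text
time: 16.6
ee_pos: [0.4229, -0.2256, 0.0077]
tcp_rot: [179.9, 0.1, 94.1]
wrist_force: [-0.4, 0.7, 0.3]
opening: 0.068
grasp_force: 0.0
```

```bash
python3 -c "
from h import *
plan([.422,-.2265,.002],94)"
```

```text
t 16.6 pos [ 0.4229 -0.2256  0.0077] rot [1.799e+02 1.000e-01 9.410e+01] q [-28.1  -2.9 -22.8  70.   -0.   57.9] open 0.068 gf 0.0 F [-0.4  0.7  0.3]
turn [0.06 0.08 0.07] shift if turned first [-0.0008 -0.0009  0.0057] shift in present axes [-0.0008 -0.0009  0.0057] dist 0.006
```

>>> servo_tool:
  force: 20
  moves:
    - [[0, 0, 0], [-0.001, -0.001, 0.004], 80]
    - [[0, 0, 0], [0, 0, 0.002], 75]
    - [[0, 0, 0], [0, 0, 0], 68]
    - [[0, 0, 0], [0, 0, 0], 63]
    - [[0, 0, 0], [0, 0, 0], 58]
    - [[0, 0, 0], [0, 0, 0], 54]
    - [[0, 0, 0], [0, 0, 0], 51]
    - [[0, 0, 0], [0, 0, 0], 51]
    - [[0, 0, 0], [0, 0, 0], 51]

```text
time: 17.5
ee_pos: [0.4222, -0.2272, 0.0022]
tcp_rot: [179.9, 0.1, 94.0]
wrist_force: [-1.1, 0.2, 7.8]
opening: 0.0438
grasp_force: 7.0
```

>>> servo_tool:
  moves:
    - [[0, 0, 0], [0, 0, -0.01], 51]
    - [[0, 0, 0], [0, 0, -0.02], 51]
    - [[0, 0, 0], [0, 0, -0.03], 51]
    - [[0, 0, 0], [0, 0, -0.04], 51]
    - [[0, 0, 0], [0, 0, -0.03], 51]
    - [[0, 0, 0], [0, 0, 0], 51]
    - [[0, 0, 0], [0, 0, 0], 51]

```text
time: 18.2
ee_pos: [0.4216, -0.2267, 0.1316]
tcp_rot: [179.9, 0.1, 94.0]
wrist_force: [1.1, 0.1, -1.3]
opening: 0.0435
grasp_force: 4.5
```

```bash
cat > t2.py <<'E'
from h import *
import sys
o=get_obs();plan([.43,-.22,.15],94)
p,d=camera("wrist");cv2.imwrite(sys.argv[1],p[:,:,::-1])
c=calibration("wrist")
for n in["tongs","tongs_grip","tip_left","tip_right","scone","roll"]:
    for r in mark_of(n,"wrist")[:2]:
        X=w("wrist",r["xyz"],c);a=np.radians(o["tcp_rot"][2]);e=X-o["ee_pos"]
        print(n,np.round(X,4),round(r["score"],2),"rel tool",np.round([e[0]*np.cos(a)+e[1]*np.sin(a),e[0]*np.sin(a)-e[1]*np.cos(a),-e[2]],4))
E
python3 t2.py pics/w5.png
python3 - <<'E'
from h import *
p,d=camera("wrist");r=cut_out("tongs","wrist")
z=get_obs()["ee_pos"][2]
if r:
    P=cloud("wrist",d,r[0]["mask"]);print(r[0]["score"],len(P));P=P[P[:,2]>z-.03]
    for y in np.arange(-.34,-.10,.02):
        s=P[abs(P[:,1]-y)<.004]
        if len(s)>5: print(round(y,2),len(s),"x",np.round(np.percentile(s[:,0],[2,98]),4),"ztop",round(np.percentile(s[:,2],90),4))
E
```

```text
t 18.2 pos [ 0.4216 -0.2267  0.1316] rot [1.799e+02 1.000e-01 9.400e+01] q [-28.3  -5.7 -11.6  84.   -0.   57.7] open 0.0435 gf 4.5 F [ 1.1  0.1 -1.3]
turn [0.08 0.09 0.04] shift if turned first [ 0.0061  0.0088 -0.0184] shift in present axes [ 0.0061  0.0088 -0.0184] dist 0.021
tongs [ 0.4141 -0.1392  0.1226] 0.92 rel tool [ 0.0879 -0.0013  0.009 ]
roll [ 0.5864 -0.2572  0.0216] 0.85 rel tool [-0.042   0.1622  0.11  ]
0.93 14052
-0.28 70 x [0.3943 0.3974] ztop 0.1401
-0.26 382 x [0.4012 0.4461] ztop 0.1501
-0.24 607 x [0.4009 0.4447] ztop 0.1495
-0.22 685 x [0.4004 0.4428] ztop 0.1489
-0.2 767 x [0.4002 0.4393] ztop 0.1484
-0.18 572 x [0.4015 0.4363] ztop 0.1478
-0.16 555 x [0.4039 0.4305] ztop 0.1474
-0.14 1341 x [0.407  0.4244] ztop 0.1469
-0.12 373 x [0.4054 0.4242] ztop 0.1378
```

View pics/w5.png

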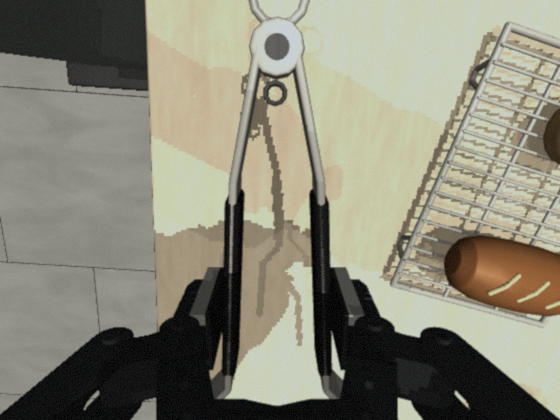

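The tongs are held level between the pads, gripped at the sleeves (235 and 320 px columns), with the pivot 88 mm ahead of the TCP on the centre line. Rising and shifting to view the scone.

>>> servo_tool:
  moves:
    - [[0, 0, 0], [0.01, 0.01, -0.03], 51]
    - [[0, 0, 0], [0.01, 0.015, -0.03], 51]
    - [[0, 0, 0], [0.01, 0.015, -0.03], 51]
    - [[0, 0, 0], [0, 0.01, -0.02], 51]
    - [[0, 0, 0], [0, 0, 0], 51]
    - [[0, 0, 0], [0, 0, 0], 51]

```text
time: 19.25
ee_pos: [0.4692, -0.1931, 0.2405]
tcp_rot: [180.0, 0.1, 94.1]
wrist_force: [-0.1, 0.9, -1.1]
opening: 0.0439
grasp_force: 4.5
```

```bash
cat > sc.py <<'E'
from h import *
for cam in["wrist","top","side"]:
    p,d=camera(cam);c=calibration(cam)
    print(cam,[(np.round(w(cam,r["xyz"],c),4),round(r["score"],2)) for r in mark_of("scone",cam)[:2]])
    for r in cut_out("scone",cam)[:3]:
        P=cloud(cam,d,r["mask"])
        if len(P)<20 or not(.55<np.median(P[:,0])<.7 and -.25<np.median(P[:,1])<-.08): continue
        T=P[(P[:,2]>.05)&(P[:,2]<.07)]
        print("  top disc",len(T),cv2.minEnclosingCircle(T[:,:2].astype(np.float32)*1000),np.round(np.percentile(T,[1,50,99],axis=0),4).tolist())
E
python3 sc.py;python3 - <<'E'
from h import *
plan([.529,-.158,.24],180)
p,d=camera("top");P=cloud("top",d)
for x0 in np.arange(.48,.76,.04):
    r=[]
    for y in np.arange(-.24,.16,.04):
        S=P[(P[:,0]>x0)&(P[:,0]<x0+.04)&(P[:,1]>y)&(P[:,1]<y+.04)][:,2]
        r.append(int(1000*np.percentile(S,95)) if len(S) else -1)
    print(round(x0,2),r)
E
```

```text
wrist [(array([ 0.6189, -0.1585,  0.0254]), 0.77)]
  top disc 2044 ((618.2447509765625, -159.9431610107422), 23.177043914794922) [[0.5972, -0.1805, 0.0504], [0.6163, -0.1589, 0.057], [0.6385, -0.1385, 0.0591]]
top [(array([ 0.6201, -0.1563,  0.0214]), 0.61), (array([ 0.4367, -0.5897,  0.0025]), 0.57)]
side [(array([ 0.6211, -0.1605,  0.0248]), 0.85), (array([ 0.4348, -0.5925,  0.0045]), 0.73)]
  top disc 152 ((619.350341796875, -162.274169921875), 23.471004486083984) [[0.5985, -0.1833, 0.0505], [0.6177, -0.1647, 0.0593], [0.6412, -0.1417, 0.0644]]
t 19.7 pos [ 0.4689 -0.1931  0.2409] rot [1.8e+02 1.0e-01 9.4e+01] q [-22.4  -0.7   5.3  96.   -0.   63.6] open 0.0433 gf 4.5 F [ 0.2 -0.3 -1.1]
turn [-3.000e-02  5.000e-02 -8.597e+01] shift if turned first [-0.0601  0.0351  0.0009] shift in present axes [0.0308 0.0624 0.0009] dist 0.07
0.48 [714, 720, 723, -1, -1, 62, 84, 54, 93, 3]
0.52 [-1, 706, 707, -1, 98, 92, 92, 94, 94, 4]
0.56 [-1, -1, -1, -1, -2, 93, 3, 5, 4, 4]
0.6 [52, 59, 59, -1, 3, 124, 3, 4, 76, 99]
0.64 [22, 26, 25, 126, 125, 126, 127, 125, 104, 105]
0.68 [3, 4, 18, 127, 116, 116, 116, 125, 118, 104]
0.72 [26, 40, 126, 126, 116, 117, 116, 124, 130, 5]
0.76 [31, 40, 4, 126, 117, 116, 116, 127, 130, 5]
```

```bash
python3 - <<'E'
from h import *
p,d=camera("top");P=cloud("top",d)
S=P[(P[:,2]>.108)&(P[:,2]<.14)&(P[:,0]>.58)&(P[:,0]<.9)&(P[:,1]>-.2)&(P[:,1]<.085)]
print(cv2.minEnclosingCircle(S[:,:2].astype(np.float32)*1000),np.linalg.norm(S[:,:2]-[.641,-.119],axis=1).min())
p,d=camera("wrist");P=cloud("wrist",d)
S=P[(P[:,0]>.58)&(P[:,0]<.68)&(P[:,1]>-.13)&(P[:,1]<-.04)&(P[:,2]>.015)]
for z in(.02,.04,.06,.08,.1,.12):
    Q=S[abs(S[:,2]-z)<.01]
    if len(Q): print(z,len(Q),"closest to scone",np.linalg.norm(Q[:,:2]-[.619,-.159],axis=1).min())
E
```

```text
((743.8345336914062, -17.749671936035156), 106.85057830810547) 0.037712018887566215
0.02 1985 closest to scone 0.03271818044918431
0.04 1446 closest to scone 0.08674925062782082
0.06 565 closest to scone 0.09688765075990002
```

>>> servo_tool:
  moves:
    - [[0, 0, -7.82], [0, 0, 0], 51]
    - [[0, 0, -7.82], [0, 0, 0], 51]
    - [[0, 0, -7.82], [0, 0, 0], 51]
    - [[0, 0, -7.82], [0, 0, 0], 51]
    - [[0, 0, -7.82], [0, 0, 0], 51]
    - [[0, 0, -7.82], [0, 0, 0], 51]
    - [[0, 0, -7.82], [0, 0, 0], 51]
    - [[0, 0, -7.82], [0, 0, 0], 51]
    - [[0, 0, -7.82], [0, 0, 0], 51]
    - [[0, 0, -7.82], [0, 0, 0], 51]
    - [[0, 0, -7.82], [0, 0, 0], 51]
    - [[0, 0, 0], [0, 0, 0], 51]

```text
time: 21.05
ee_pos: [0.4691, -0.1931, 0.2411]
tcp_rot: [-179.9, 0.0, -179.8]
wrist_force: [0.1, -0.5, -0.7]
opening: 0.0438
grasp_force: 4.5
```

>>> servo_tool:
  moves:
    - [[0, 0, 0], [0, 0.017, 0.02], 51]
    - [[0, 0, 0], [-0.003, 0.017, 0.04], 51]
    - [[0, 0, 0], [0, 0, 0.04], 51]
    - [[0, 0, 0], [0, 0, 0.03], 51]
    - [[0, 0, 0], [0, 0, 0.02], 51]
    - [[0, 0, 0], [0, 0, 0], 51]
    - [[0, 0, 0], [0, 0, 0], 51]

```text
time: 21.75
ee_pos: [0.4722, -0.1593, 0.0917]
tcp_rot: [-179.9, 0.0, 179.9]
wrist_force: [0.7, 0.1, -0.7]
opening: 0.0436
grasp_force: 4.5
```

```bash
python3 - <<'E'
from h import *
plan([.472,-.159,.035],180)
for cam in["top","side","wrist"]:
    p,d=camera(cam)
    if cam=="side": cv2.imwrite("pics/s6.png",cv2.resize(p[130:290,180:420,::-1],None,fx=3,fy=3,interpolation=cv2.INTER_CUBIC))
    for n in["tongs","tip_left","tip_right","scone"]:
        print(cam,n,[(np.round(w(cam,r["xyz"]),4),round(r["score"],2)) for r in mark_of(n,cam)[:2]])
E
```

```text
t 21.75 pos [ 0.4722 -0.1593  0.0917] rot [-179.9    0.   179.9] q [-18.6  -2.6 -13.   79.5  -0.  -18.5] open 0.0436 gf 4.5 F [ 0.7  0.1 -0.7]
turn [-0.06  0.04 -0.07] shift if turned first [0.0002 0.0003 0.0567] shift in present axes [0.0003 0.0003 0.0567] dist 0.057
top tongs [(array([ 0.382 , -0.1579,  0.0805]), 0.47)]
top tip_left []
top tip_right []
top scone [(array([ 0.6179, -0.1545,  0.0239]), 0.52), (array([ 4.414e-01, -5.906e-01, -2.000e-04]), 0.5)]
side tongs [(array([ 0.3805, -0.156 ,  0.0869]), 0.68), (array([0.6625, 0.1257, 0.0053]), 0.33)]
side tip_left [(array([ 0.5583, -0.1229,  0.1125]), 0.56)]
side tip_right [(array([ 0.5596, -0.1934,  0.1061]), 0.98), (array([0.6636, 0.1273, 0.0046]), 0.25)]
side scone [(array([ 0.6212, -0.1593,  0.0231]), 0.66), (array([ 0.4341, -0.5955,  0.0041]), 0.56)]
wrist tongs [(array([ 0.3767, -0.1594,  0.083 ]), 0.79)]
wrist tip_left []
wrist tip_right []
wrist scone []
```

View pics/s6.png

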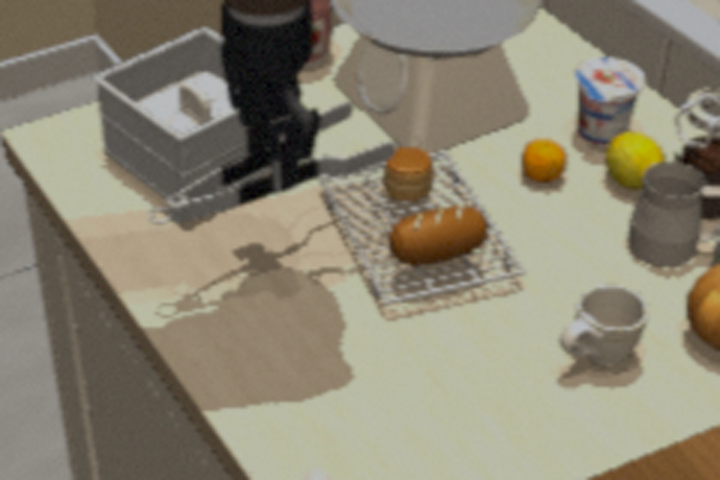

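The side view shows the open tongs pointing at the scone from the left, with the tips short of it at (390,155) in the crop and the rack and roll clear. I'll check the tip height by depth, since the tips may point slightly up.

```bash
python3 - <<'E'
from h import *
for cam in["side","top"]:
    p,d=camera(cam);P=cloud(cam,d)
    for nm,y0,y1 in(("R",-.205,-.18),("L",-.138,-.11)):
        for x0 in(.525,.54,.555,.57,.58):
            S=P[(P[:,0]>x0)&(P[:,0]<x0+.012)&(P[:,1]>y0)&(P[:,1]<y1)&(P[:,2]>.065)&(P[:,2]<.16)]
            if len(S)>3: print(cam,nm,x0,len(S),np.round(np.percentile(S[:,2],[5,50,95]),4),"y",round(np.median(S[:,1]),4))
    S=P[(P[:,0]>.36)&(P[:,0]<.40)&(P[:,1]>-.18)&(P[:,1]<-.14)&(P[:,2]>.065)&(P[:,2]<.16)]
    if len(S): print(cam,"piv",np.round(np.percentile(S[:,2],[5,50,95]),4))
E
```

```text
side R 0.525 31 [0.0967 0.1061 0.1137] y -0.192
side R 0.54 26 [0.097  0.1084 0.1164] y -0.194
side R 0.555 27 [0.098  0.108  0.1178] y -0.1955
side R 0.57 16 [0.1011 0.1078 0.1144] y -0.1948
side L 0.54 17 [0.0985 0.1075 0.114 ] y -0.1245
side L 0.555 21 [0.0989 0.1092 0.1176] y -0.123
side L 0.57 18 [0.1021 0.1095 0.1176] y -0.1217
side piv [0.087  0.098  0.1056]
top piv [0.0909 0.0978 0.1015]
```

>>> servo_tool:
  moves:
    - [[0, 0, 0], [0, 0, 0.02], 51]
    - [[0, 0, 0], [0, 0, 0.025], 51]
    - [[0, 0, 0], [0, 0, 0.014], 51]
    - [[0, 0, 0], [0, 0, 0], 51]
    - [[0, 0, 0], [-0.01, 0, 0], 51]
    - [[0, 0, 0], [-0.015, 0, 0], 51]
    - [[0, 0, 0], [-0.015, 0, 0], 51]
    - [[0, 0, 0], [-0.012, 0, 0], 51]
    - [[0, 0, 0], [-0.006, 0, 0], 51]
    - [[0, 0, 0], [0, 0, 0], 51]
    - [[0, 0, 0], [0, 0, 0], 51]

```text
time: 23.7
ee_pos: [0.53, -0.1592, 0.0321]
tcp_rot: [-179.9, 0.0, -179.9]
wrist_force: [-0.3, -0.1, -1.1]
opening: 0.0438
grasp_force: 4.5
```

```bash
cat > ck.py <<'E'
from h import *
import sys
plan([.530,-.159,.032],180)
p,d=camera("side")
cv2.imwrite(sys.argv[1],cv2.resize(p[140:260,200:400,::-1],None,fx=4,fy=4,interpolation=cv2.INTER_CUBIC))
for n in["tip_left","tip_right","scone","roll"]:
    print(n,[(np.round(w("side",r["xyz"]),4),round(r["score"],2)) for r in mark_of(n,"side")[:2]])
E
python3 ck.py pics/s7.png
```

```text
t 23.7 pos [ 0.53   -0.1592  0.0321] rot [-179.9    0.  -179.9] q [-16.7   6.3 -10.6  73.1  -0.  -16.8] open 0.0438 gf 4.5 F [-0.3 -0.1 -1.1]
turn [-0.05  0.    0.07] shift if turned first [-0.      0.0002  0.0001] shift in present axes [-0.      0.0002  0.0001] dist 0.0
tip_left [(array([ 0.615 , -0.1202,  0.053 ]), 0.75)]
tip_right [(array([ 0.6169, -0.1916,  0.0427]), 0.87)]
scone [(array([ 0.4358, -0.5932,  0.0041]), 0.89), (array([ 0.6216, -0.1624,  0.0239]), 0.76)]
roll [(array([ 0.589 , -0.2555,  0.0279]), 0.9)]
```

View pics/s7.png

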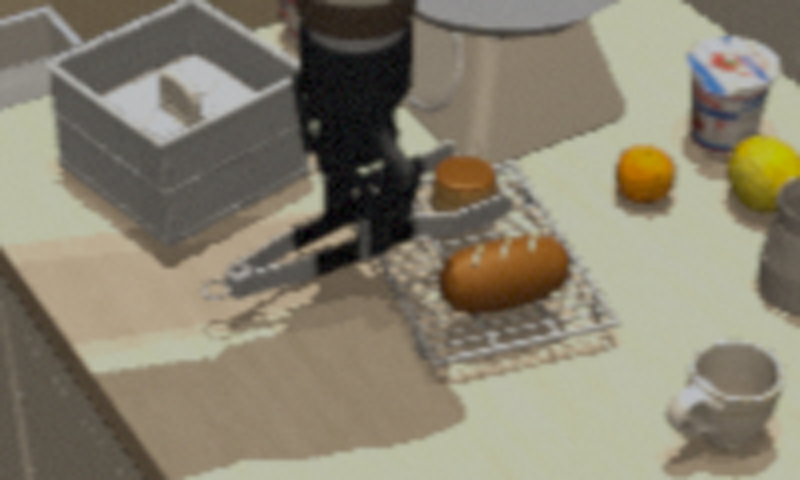

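The tips straddle the scone (465,180 in the crop), the right one in front of it and the left one behind. The roll is clear. Closing gently.

>>> servo_tool:
  force: 26
  moves:
    - [[0, 0, 0], [0, 0, 0], 48]
    - [[0, 0, 0], [0, 0, 0], 46]
    - [[0, 0, 0], [0, 0, 0], 44]
    - [[0, 0, 0], [0, 0, 0], 42]
    - [[0, 0, 0], [0, 0, 0], 40]
    - [[0, 0, 0], [0, 0, 0], 38]
    - [[0, 0, 0], [0, 0, 0], 36]
    - [[0, 0, 0], [0, 0, 0], 34]
    - [[0, 0, 0], [0, 0, 0], 32]
    - [[0, 0, 0], [0, 0, 0], 30]
    - [[0, 0, 0], [0, 0, 0], 30]
    - [[0, 0, 0], [0, 0, 0], 30]

```text
time: 25.15
ee_pos: [0.5302, -0.1592, 0.0321]
tcp_rot: [-179.9, 0.0, -179.9]
wrist_force: [-0.6, 0.8, -0.1]
opening: 0.0309
grasp_force: 26.5
```

>>> servo_tool:
  moves:
    - [[0, 0, 0], [0, 0, 0], 25]
    - [[0, 0, 0], [0, 0, -0.005], 25]
    - [[0, 0, 0], [0, 0, -0.01], 25]
    - [[0, 0, 0], [0, 0, -0.015], 25]
    - [[0, 0, 0], [0, 0, -0.02], 25]
    - [[0, 0, 0], [0, 0, -0.025], 25]
    - [[0, 0, 0], [0, 0, -0.025], 25]
    - [[0, 0, 0], [0, 0, -0.025], 25]
    - [[0, 0, 0], [0, 0, -0.025], 25]
    - [[0, 0, 0], [0, 0, -0.02], 25]
    - [[0, 0, 0], [0, 0, -0.01], 25]
    - [[0, 0, 0], [0, 0, 0], 25]

```text
time: 26.35
ee_pos: [0.5307, -0.1592, 0.2142]
tcp_rot: [-179.9, 0.2, -179.9]
wrist_force: [0.7, -0.7, -0.9]
opening: 0.0314
grasp_force: 26.4
```

```bash
python3 ck.py pics/s8.png; python3 -c "
from h import *
plan([.394,.015,.212],180)"
```

```text
t 26.35 pos [ 0.5307 -0.1592  0.2142] rot [-179.9    0.2 -179.9] q [-16.7   5.    8.2  93.   -0.  -16.7] open 0.0314 gf 26.4 F [ 0.7 -0.7 -0.9]
turn [-0.11  0.2   0.06] shift if turned first [0.0007 0.0002 0.1822] shift in present axes [0.0013 0.0006 0.1822] dist 0.182
tip_left [(array([ 0.6168, -0.1306,  0.2292]), 0.93)]
tip_right [(array([ 0.6169, -0.1802,  0.2231]), 0.6)]
scone [(array([ 0.4384, -0.5939,  0.004 ]), 0.85), (array([ 0.6203, -0.1602,  0.2055]), 0.69)]
roll [(array([ 0.5941, -0.2567,  0.0255]), 0.87)]
t 26.6 pos [ 0.5297 -0.1589  0.2109] rot [-1.800e+02 -1.000e-01 -1.799e+02] q [-16.7   5.1   7.9  92.9  -0.  -16.7] open 0.0312 gf 26.4 F [-0.5 -0.2 -1.5]
turn [-0.03 -0.07  0.06] shift if turned first [ 0.1357  0.1739 -0.0011] shift in present axes [ 0.1355  0.174  -0.001 ] dist 0.221
```

View pics/s8.png

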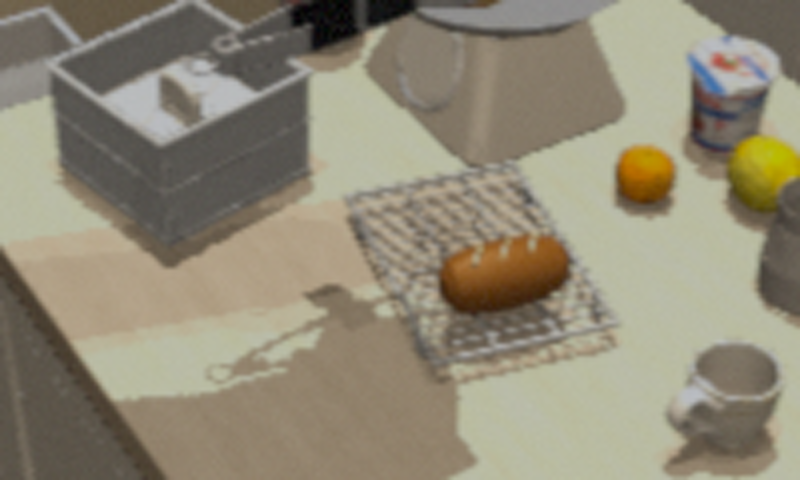

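The scone has left the rack and rides in the closed tongs (network: z≈0.205). The roll hasn't moved. Carrying it over the tin.

>>> servo_tool:
  moves:
    - [[0, 0, 0], [0.01, 0.013, 0], 25]
    - [[0, 0, 0], [0.016, 0.021, 0], 25]
    - [[0, 0, 0], [0.018, 0.023, 0], 25]
    - [[0, 0, 0], [0.018, 0.023, 0], 25]
    - [[0, 0, 0], [0.018, 0.023, 0], 25]
    - [[0, 0, 0], [0.018, 0.023, 0], 25]
    - [[0, 0, 0], [0.016, 0.021, 0.01], 25]
    - [[0, 0, 0], [0.014, 0.017, 0.01], 25]
    - [[0, 0, 0], [0.008, 0.01, 0.01], 25]
    - [[0, 0, 0], [0, 0, 0], 25]
    - [[0, 0, 0], [0, 0, 0], 25]
    - [[0, 0, 0], [0, 0, 0], 25]

```text
time: 27.8
ee_pos: [0.3944, 0.0144, 0.1821]
tcp_rot: [-179.9, 0.1, -180.0]
wrist_force: [0.3, -0.4, -0.9]
opening: 0.0312
grasp_force: 26.4
```

```bash
python3 ck.py pics/s9.png; python3 - <<'E'
from h import *
p,d=camera("top")
print([(np.round(w("top",r["xyz"]),4),round(r["score"],2)) for r in mark_of("scone","top")[:4]])
p,d=camera("side")
for r in cut_out("scone","side")[:3]:
    P=cloud("side",d,r["mask"]);print(np.round(np.percentile(P,[2,50,98],axis=0),3).tolist())
E
```

```text
t 27.8 pos [0.3944 0.0144 0.1821] rot [-1.799e+02  1.000e-01 -1.800e+02] q [  2.1 -17.1 -15.6  91.5  -0.1   2.1] open 0.0312 gf 26.4 F [ 0.3 -0.4 -0.9]
turn [-0.07  0.05  0.04] shift if turned first [-0.1356 -0.1734  0.1501] shift in present axes [-0.1353 -0.1733  0.1504] dist 0.266
tip_left [(array([0.4781, 0.0433, 0.197 ]), 0.91)]
tip_right [(array([ 0.4813, -0.007 ,  0.1924]), 0.74)]
scone [(array([ 0.6039, -0.201 ,  0.0027]), 0.71), (array([0.4846, 0.0147, 0.1749]), 0.69)]
roll [(array([ 0.5911, -0.2566,  0.0228]), 0.77)]
[(array([ 0.4394, -0.5923, -0.0009]), 0.69), (array([0.4831, 0.0178, 0.172 ]), 0.64)]
[[0.413, -0.615, 0.005], [0.429, -0.6, 0.035], [0.452, -0.575, 0.04]]
[[0.462, -0.01, 0.176], [0.481, 0.007, 0.208], [0.504, 0.036, 0.213]]
```

View pics/s9.png

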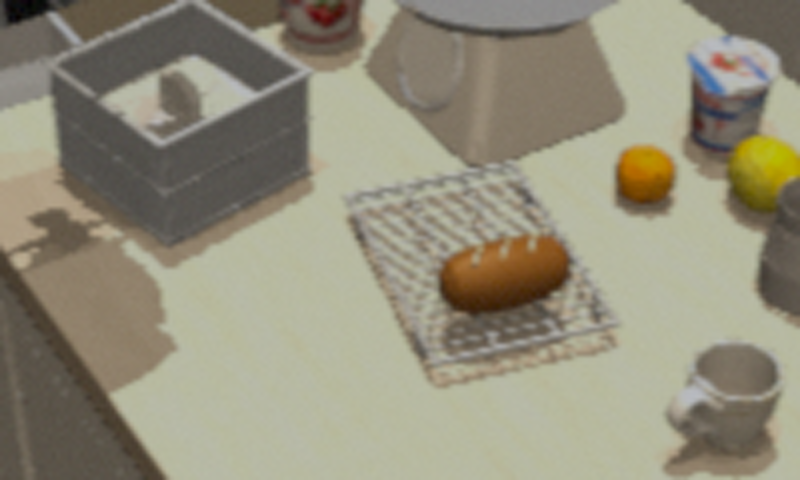

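The crop shows the divider seated in the tin (185,95 px), the empty rack end and the untouched roll. Both cameras place the scone at (0.484, 0.016), with its underside at about 0.173 m, so it's centred over the tin about 80 mm above the rim. Handing in.

```bash
python3 -c "
from workcell import *
print(job_done())"
```

```text
the job is handed in; nothing more can be done
None
```

The divider sits flat on the tin's corner posts, and the closed tongs hold the scone centred over the tin, its underside about 80 mm above the rim; I handed the job in at about 28 s with nothing else moved, but have not seen the verdict.

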